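Fit the tap knob to the wax stove and hold it pressed in

ROBOT

A 7-joint arm with a two-finger parallel gripper is mounted at the origin on the work surface. World frame = base frame: x ahead of the robot, y to its left, z up, the work surface at z = 0. Lengths are in m, angles in rad, forces in N, time in s.
With the tool pointing down it reaches from about 0.4 to 0.85 m from the base axis. Payload 10.4 kg.
Tool frame: the origin (TCP) lies at the very end of the fingers, on their centre line; the grasp point (between the pads) lies 19 mm behind it; z points along the fingers, y is the line along which they close (so a half turn about z gives the same grasp; the last joint's range is limited). The gripper opens to 85 mm and grips with 20 to 120 N. Pads are 22 mm wide; open, the fingers measure 114 mm over their backs; the gripper's body (76 mm by 85 mm) begins 54 mm behind the grasp point. The pads swing forward as they close: fully open they stand 13 mm farther back than shut.
Start: joints at [1.182, 0.332, -0.065, 1.46, 0.022, 1.35, -0.088], TCP at [0.224, -0.584, 0.231] pointing down, gripper open.
Joint ranges: [-2.6, 2.6], [-0.5, 2.12], [-1.47, 1.34], [0.16, 2.42], [-1.27, 4.41], [0.06, 2.06], [-2.6, 2.6]. Speed limits (rad/s): [2.22, 2.22, 2.79, 2.79, 3.14, 3.14, 3.14].

INTERFACE

Orientations are given as a unit quaternion [x, y, z, w].
In Python, from workcell import * gives the robot as it stands.
- The arm moves only by the tool step_arm, never from a script. Its argument "commands" is one flat list of numbers, 7 for each row, row after row: the finger opening in mm, from 0 to 85.4, then the shift along the world's x, y, z as a fraction of full scale, then the turn, a rotation vector about the world's x, y, z as a fraction of full scale. A call has exactly 10 rows; each row is the pose to reach, as a shift and turn from the pose commanded when the call began, turning the shorter way round; what a row does not reach only later rows make up. Full scale, the value 1, is 0.6 m for a shift and pi rad for a turn. A row lasts 1/8 s, in which the tool goes at most 62.5 mm and 10.7 degrees, less where a joint would pass 70% of its speed; a pose out of reach is approached as far as the arm can. A call with a number of a shift or a turn outside -1 to 1 is refused whole. A call with a gripper value outside its range is refused whole. The fingers move at their own pace and stop on an object; "squeeze" is the grip in N (left out, the last holds). Time passes only in rows, so rows that repeat a pose let the fingers close, or fill a call up. It gives the time, the measured TCP pose, the force, the opening and the grip force at its end, in the units of the state.
- get_obs(): the state, without advancing time (a new reading comes with each control period).
- camera(name): name is "scene" or "top" or "wrist"; returns the picture (384x512x3 uint8, red, green, blue); there is no depth.
- camera_params(name): a dict with "mtx" (3x3 intrinsics, pixels), "extrinsics" (4x4, takes a point from world to camera coordinates); the wrist camera has in their place "tool_from_camera" (4x4, takes a point from camera to tool coordinates, whose origin is the TCP and whose axes are the flange's). Camera axes: x right, y down, z forward; pixel columns grow to the right and rows downward; lengths in m; the calibration is good to about 2 mm. The wrist camera is an equidistant fisheye: a pixel r from the principal point sees the ray r / f radians off the axis. A picture is of the moment at which its call begins: read the wrist's pose just before it. camera_params takes no time and is no camera call.
- hand_in(): hands the job in; it is judged then, once.
The state is a dict: "clock": time; "joint_pos": joint angles; "joint_velocities": joint speeds; "tau": joint torques, N m; "position": TCP position; "ee_rot": TCP orientation; "ft_force": force on the tool from outside, world axes, zero at the start; "torque": the same for the moment, N m; "grip_width": opening from 0.0 (shut) to 1.0 (fully open); "grasp_force": force on a finger pad.
Only numpy, scipy, OpenCV 4.12 (cv2) and the standard library are available. Lean on these libraries where they do the work, as an engineer would, in place of code of your own. Each camera call takes 0.05 s, during which the arm holds its last target. There are 200 camera calls.

TASK

The gas tap of the wax stove has lost its knob. Of the three ivory knobs on the table, pick the one whose D-shaped bore fits the stove's D-shaped spindle, turn it so that the flats match, seat it down on the spindle's collar and push the spindle all the way in against its spring. Finish while still holding the knob pressed in with the gripper (do not let go), and leave the other two knobs, the printing block, the jar and the phone where they are.

Things in the scene. Friction and masses are not known exactly. Their poses are not given: they have to be found in the camera images.
- knob_mid: Ivory knob, upright on the table: 48 mm across, 34 mm high, 50 g, two vertical gripping flats 32 mm apart (y = +-16 mm, 36 mm long). D bore right through it, 16 mm in diameter, flat 4 mm from the axis: fits the spindle with 1 mm of play all round. Origin on the bore's axis at the underside, z up, x from the axis to the bore's flat (red mark on the top on that side).
- knob_small: Look-alike ivory knob, same outside, red mark and axes, but its D bore is only 9 mm in diameter (flat 2.25 mm from the axis): too small. Leave it alone.
- knob_large: Look-alike ivory knob, same outside, red mark and axes, but its D bore is 23 mm in diameter (flat 5.75 mm from the axis): too loose. Leave it alone.
- spindle_seat (a point): Centre of the top face of the tap spindle's brass collar (diameter 26 mm), 66 mm above the table unpressed, 16 mm above the deck; moves with the spindle. z up, x from the axis to the flat. The steel D spindle rises 24 mm from here: diameter 14, flat 3 mm off the axis, top 5 mm tapered in by 2.5 mm. Cannot turn. Knob seated: underside on the collar, its x along this x.
- spindle (a joint): How far the spindle is pushed down, in m: 0 released, 0.008 at the stop. Spring: 3 N to start moving, 10 N at the stop; it springs back up when let go.
- stove: Green single-ring wax stove, fixed to the table, 360 mm (x) by 280 mm (y), deck 50 mm high. Origin: centre of its underside on the table. The spindle stands on the robot's side, at x = -125 mm, y = 0. A lidded pan 176 mm in diameter, up to 161 mm high with its lid knob, stands centred at x = +65 mm.
- print_block: Bystander: dark wooden printing block 80 x 60 x 30 mm with a handle on top, 75 mm high in all; origin at the centre of its underside.
- paste_jar: Bystander: closed jar, 72 mm in diameter, 100 mm high; origin at the centre of its underside.
- phone: Bystander: phone lying flat, 150 (x) x 72 (y) x 9 mm; origin at the centre of its underside.
Things that resemble listed ones, but are neither listed nor needed, are in the scene too. What is shaped like the knob_mid but blue or turquoise is not meant.

How it is judged:
On the way:
1. the knob that fits is lifted off the table (height (world z) of knob_mid above 0.04 m), for 0.1 s.
At the end, for the whole second after the job is handed in: The 16 mm bore knob sits on the spindle's collar (within 3 mm in height and 3 mm off-axis, flats matched, upright within 0.15 rad), the gripper is still on it (over 2 N), and it keeps the spindle pushed down more than 5 mm of its 8 mm against the spring (z of knob_mid in the frame of spindle_seat between -0.003 and 0.003 m and horizontal distance between knob_mid and spindle_seat below 0.003 m and angle between the x axis of knob_mid and the x axis of spindle_seat, either way round below 0.4 rad and angle between knob_mid's own z axis and vertical below 0.15 rad and value of joint spindle above 0.005 m and contact force between the fingers and knob_mid above 2 N and contact force between knob_mid and spindle above 2 N); the arm keeps its last pose, push and grip.
It fails at once if another knob is moved by more than 30 mm (distance of any of knob_small, knob_large from where it was at the start of the episode above 0.03 m).
It fails at once if the printing block, the jar or the phone is moved by more than 30 mm (distance of any of print_block, paste_jar, phone from where it was at the start of the episode above 0.03 m).
It also fails if it takes over 40 s, if anything falls off the work surface, if the arm or the gripper's body presses on something with over 40 N, if the wrist force passes 120 N, or if a joint passes its speed limit or range.

## Working session

There is one attempt and no reset: what is moved stays moved. The work goes in short steps, Python scripts to look and compute and a tool call to move; the robot and the scene stay as the last step left them, time stands still between calls to the robot, and variables do not carry over. Pictures are saved under pics/ and viewed, at most 10 in all, crops included, and the job is handed in when it is done.

Besides the shell and the picture viewer there is one more tool, called after "Request:" by a JSON object that holds its "op" and its "data". step_arm: Moves the arm, as the interface text tells. Its arguments: {"type":"object","properties":{"commands":{"type":"array","items":{"type":"number"}},"squeeze":{"type":"number"}},"required":["commands"]}

```bash
mkdir -p pics && python3 - <<'E'
from workcell import *
import cv2,numpy as np
o=get_obs();print({k:np.round(v,3) for k,v in o.items()})
for n in("top","scene"):
    cv2.imwrite(f"pics/{n}0.png",cv2.cvtColor(camera(n),cv2.COLOR_RGB2BGR))
    p=camera_params(n);print(n,np.round(p["mtx"],1),np.round(p["extrinsics"],4))
p=camera_params("wrist");print({k:np.round(v,4) for k,v in p.items()})
a=cv2.imread("pics/top0.png");cv2.imwrite("pics/top0b.png",cv2.resize(a,(800,600),interpolation=cv2.INTER_CUBIC))
E
```

```text
{'clock': np.float64(0.0), 'joint_pos': array([ 1.182,  0.333, -0.065,  1.461,  0.022,  1.35 , -0.089]), 'joint_velocities': array([-0.   , -0.   , -0.   , -0.001,  0.   ,  0.003,  0.001]), 'tau': array([ 1.0000e-03, -6.2545e+01,  5.0000e-02, -3.9161e+01,  1.6000e-02,
        1.0000e-02, -0.0000e+00]), 'position': array([ 0.223, -0.583,  0.231]), 'ee_rot': array([ 0.983,  0.182, -0.   , -0.001]), 'ft_force': array([ 0.094,  0.248, -0.327]), 'torque': array([-0.031,  0.018,  0.022]), 'grasp_force': np.float64(0.0), 'grip_width': np.float64(1.001)}
top [[487.1   0.  251.2]
 [  0.  487.1 183.9]
 [  0.    0.    1. ]] [[ 0.0109 -0.9999  0.0104 -0.1065]
 [-0.9834 -0.0126 -0.1809  0.526 ]
 [ 0.181  -0.0082 -0.9834  1.426 ]
 [ 0.      0.      0.      1.    ]]
scene [[420.8   0.  257.5]
 [  0.  420.8 192.4]
 [  0.    0.    1. ]] [[ 0.4622  0.8867  0.0095 -0.1562]
 [ 0.6698 -0.3421 -0.659  -0.3296]
 [-0.5812  0.3109 -0.752   1.5183]
 [ 0.      0.      0.      1.    ]]
{'mtx': array([[297.3186,   0.    , 253.7072],
       [  0.    , 297.3186, 194.705 ],
       [  0.    ,   0.    ,   1.    ]]), 'tool_from_camera': array([[ 7.000e-04, -9.522e-01, -3.055e-01,  7.860e-02],
       [ 1.000e+00,  3.000e-04,  1.400e-03, -4.000e-04],
       [-1.200e-03, -3.055e-01,  9.522e-01, -1.426e-01],
       [ 0.000e+00,  0.000e+00,  0.000e+00,  1.000e+00]])}
```

View pics/top0b.png

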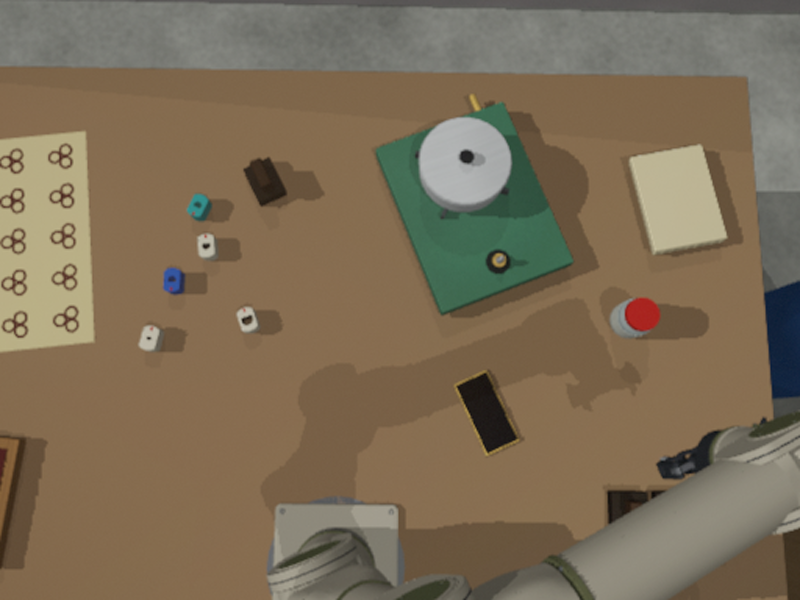

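View pics/scene0.png

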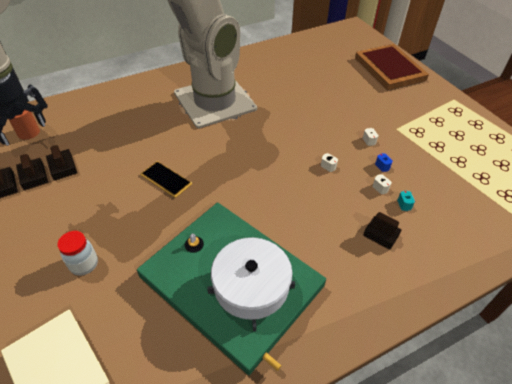

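The top view (800-px scale) shows ivory knobs at (207,247), (150,338) and (248,320). The spindle is at (498,260), with the stove turned about 20°. Next I'll zoom in and locate them.

```bash
cat > h.py <<'E'
from workcell import *
import cv2,numpy as np
from scipy.spatial.transform import Rotation as R
def cast(n,uv,z):
    p=camera_params(n);E=p["extrinsics"];d=E[:3,:3].T@np.linalg.inv(p["mtx"])@[uv[0],uv[1],1];c=-E[:3,:3].T@E[:3,3]
    return c+d*(z-c[2])/d[2]
def wcast(uv,z,o):
    p=camera_params("wrist");K=p["mtx"];T=p["tool_from_camera"];x=(np.array(uv,float)-K[:2,2])/K[0,0];r=np.hypot(*x)
    d=np.array([*(x/r*np.sin(r)),np.cos(r)]);Q=R.from_quat(o["ee_rot"]).as_matrix()
    d=Q@T[:3,:3]@d;c=o["position"]+Q@T[:3,3];return c+d*(z-c[2])/d[2]
E
python3 - <<'E'
from h import *
a=cv2.imread("pics/top0.png").astype(int);b,g,r=a[...,0],a[...,1],a[...,2]
m=((a.min(2)>125)&(abs(r-b)<70)).astype(np.uint8)
n,l,s,c=cv2.connectedComponentsWithStats(m)
for i in range(1,n):
    if 60<s[i,4]<500 and c[i][0]<200: print(c[i].round(1),s[i],cast("top",c[i],.034).round(4))
print("spindle",cast("top",np.array([498,258])*.64,.09).round(4))
for q in [(376,150),(503,103),(572,262),(444,313)]: print("corner",cast("top",np.array(q)*.64,.05).round(4))
a=cv2.imread("pics/top0.png");k=[cv2.resize(a[y-16:y+16,x-16:x+16],(260,260),interpolation=cv2.INTER_CUBIC) for x,y in[(132,158),(96,216),(159,205)]]
cv2.imwrite("pics/k.png",np.hstack(k))
E
```

```text
[128.7  37.4] [121  31  18  13  91] [1.0059 0.3001 0.034 ]
[131.5 156.8] [126 150  11  15 122] [0.6101 0.2694 0.034 ]
[157.6 204. ] [151 197  14  15 114] [0.4644 0.1824 0.034 ]
[ 94.9 216.1] [ 89 208  13  16 147] [0.4256 0.369  0.034 ]
[177.2 350.6] [175 338   7  24  85] [0.0405 0.1067 0.034 ]
[182.2 367.4] [172 362  22  11  98] [-0.0054  0.0906  0.034 ]
[182.2 376.6] [174 369  21  15 140] [-0.0301  0.0897  0.034 ]
spindle [ 0.5789 -0.2997  0.09  ]
corner [ 0.8062 -0.0643  0.05  ]
corner [ 0.9103 -0.3205  0.05  ]
corner [ 0.5819 -0.4503  0.05  ]
corner [ 0.4781 -0.2001  0.05  ]
```

View pics/k.png

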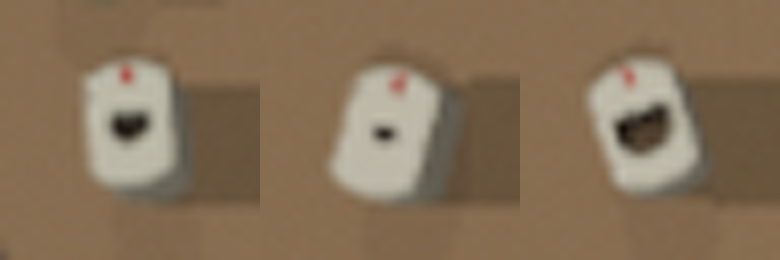

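Bore widths run mid / small / large from left to right, so the fitting knob is the first one, at about (0.610, 0.269) with its mark towards +x. I'll look at the spindle with the wrist camera on the way there.

Request:
{"op": "step_arm", "data": {"commands": [85,0.57,0.472,0.03,0,0,0,85,0.57,0.472,0.03,0,0,0,85,0.57,0.472,0.03,0,0,0,85,0.57,0.472,0.03,0,0,0,85,0.57,0.472,0.03,0,0,0,85,0.57,0.472,0.03,0,0,0,85,0.57,0.472,0.03,0,0,0,85,0.57,0.472,0.03,0,0,0,85,0.57,0.472,0.03,0,0,0,85,0.57,0.472,0.03,0,0,0]}}

```text
clock: 1.35
position: [0.5644, -0.3022, 0.2492]
ee_rot: [0.984, 0.181, -0.0, 0.0]
ft_force: [0.1, -0.5, 0.7]
grip_width: 0.996
grasp_force: 0.0
```

```bash
python3 - <<'E'
from h import *
o=get_obs();np.save("o1.npy",o,allow_pickle=True);print(o["clock"],o["position"],o["ee_rot"],o["joint_pos"].round(2))
cv2.imwrite("pics/w1.png",cv2.cvtColor(camera("wrist"),cv2.COLOR_RGB2BGR))
E
```

```text
1.35 [ 0.56437011 -0.30216153  0.24915032] [ 9.83549015e-01  1.80640718e-01 -4.37611636e-04  2.73509077e-04] [ 0.64  0.37 -0.29  1.38  0.11  1.41 -0.86]
```

View pics/w1.png

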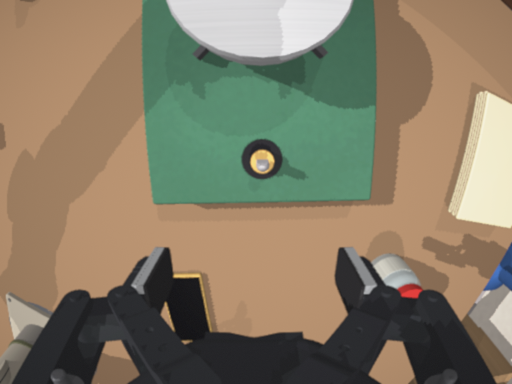

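The wrist view shows the spindle, with its brass collar, at pixel (263,161). I'll zoom in to find the flat and work out the collar centre.

```bash
python3 - <<'E'
from h import *
o=np.load("o1.npy",allow_pickle=True).item()
a=cv2.imread("pics/w1.png");c=a[135:187,237:289]
cv2.imwrite("pics/w1c.png",cv2.resize(c,(572,572),interpolation=cv2.INTER_CUBIC))
h=cv2.cvtColor(a,cv2.COLOR_BGR2HSV).astype(int)
sub=np.zeros(a.shape[:2],bool);sub[140:182,240:287]=1
blk=(h[...,2]<60)&sub; br=(h[...,1]>90)&(h[...,2]>110)&(h[...,0]<35)&sub
for nm,m,z in(("black",blk,.05),("brass",br,.066)):
    cn=max(cv2.findContours(m.astype(np.uint8),0,1)[0],key=cv2.contourArea);e=cv2.fitEllipse(cn);print(nm,e,wcast(e[0],z,o).round(4))
    u=np.array(e[0]);print([np.linalg.norm(wcast(u+d,z,o)-wcast(u,z,o)).round(5) for d in((1,0),(0,1))])
u,v=263,161
print("dir up",wcast((u,v-10),.09,o)-wcast((u,v),.09,o))
E
```

```text
black ((261.7295837402344, 158.68739318847656), (37.1980094909668, 38.02326583862305), 96.7567138671875) [ 0.5799 -0.3064  0.05  ]
[np.float64(0.00117), np.float64(0.00119)]
brass ((261.7976379394531, 161.18719482421875), (23.870216369628906, 24.022497177124023), 79.53852081298828) [ 0.58  -0.306  0.066]
[np.float64(0.00112), np.float64(0.00114)]
dir up [0.00977784 0.00380305 0.        ]
```

View pics/w1c.png

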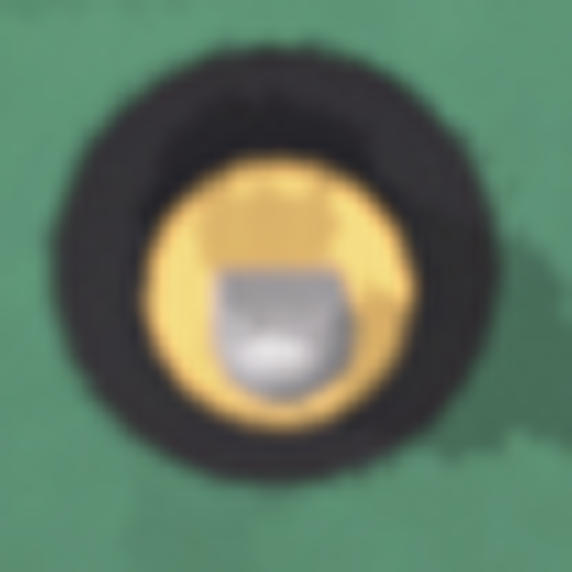

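The spindle flat faces image-up, which is the tool's +x direction at a yaw of about 21.5°. The collar is at about (0.580, -0.306). Next I'll move over the knob, turning to a yaw of about 5°.

Request:
{"op": "step_arm", "data": {"commands": [85,0.058,0.95,-0.05,0,0,-0.089,85,0.058,0.95,-0.05,0,0,-0.089,85,0.058,0.95,-0.05,0,0,-0.089,85,0.058,0.95,-0.05,0,0,-0.089,85,0.058,0.95,-0.05,0,0,-0.089,85,0.058,0.95,-0.05,0,0,-0.089,85,0.058,0.95,-0.05,0,0,-0.089,85,0.058,0.95,-0.05,0,0,-0.089,85,0.058,0.95,-0.05,0,0,-0.089,85,0.058,0.95,-0.05,0,0,-0.089]}}

```text
clock: 2.65
position: [0.5988, 0.2739, 0.2188]
ee_rot: [0.999, 0.046, -0.001, -0.001]
ft_force: [-0.4, -0.7, 0.6]
grip_width: 0.994
grasp_force: 0.0
```

```bash
python3 - <<'E'
from h import *
o=get_obs();np.save("o2.npy",o,allow_pickle=True);print(o["clock"],o["position"],o["ee_rot"],o["joint_pos"].round(2),o["joint_velocities"].round(3))
a=cv2.cvtColor(camera("wrist"),cv2.COLOR_RGB2BGR);cv2.imwrite("pics/w2.png",a)
b=cv2.resize(a[80:280,130:390],(780,600),interpolation=cv2.INTER_CUBIC);cv2.imwrite("pics/w2c.png",b)
E
```

```text
2.65 [0.59880986 0.27389362 0.21878006] [ 9.98957377e-01  4.56373154e-02 -7.11169066e-04 -9.43160158e-04] [-0.12  0.46 -0.53  1.36  0.23  1.38 -2.12] [-0.07   0.058  0.048 -0.087  0.051  0.033 -0.078]
```

View pics/w2c.png

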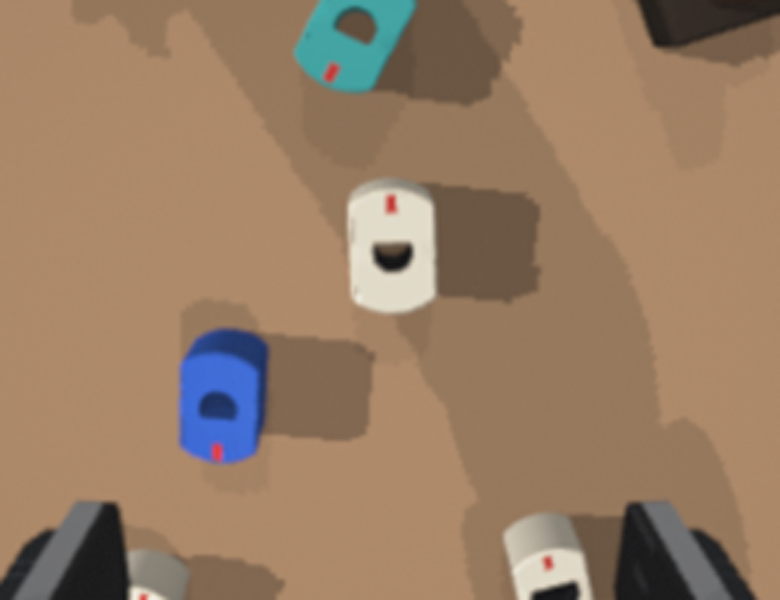

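Mark at crop pixel (391,204), bore at (392,252). The bore is about 0.48 of the 32 mm width, so about 15.5 mm, which confirms knob_mid.

```bash
python3 - <<'E'
from h import *
o=np.load("o2.npy",allow_pickle=True).item()
a=cv2.imread("pics/w2.png");h=cv2.cvtColor(a,cv2.COLOR_BGR2HSV).astype(int)
m=(h[...,2]>190)&(h[...,1]<60);s=np.zeros_like(m);s[135:190,240:280]=1;m&=s
cn=max(cv2.findContours(m.astype(np.uint8),0,1)[0],key=cv2.contourArea)[:,0]
w=np.array([wcast(p,.034,o)[:2] for p in cn],np.float32);print(cv2.minAreaRect(w))
yaw=2*np.degrees(np.arctan2(o["ee_rot"][1],o["ee_rot"][0]));print("toolyaw",yaw)
red=((h[...,0]<8)|(h[...,0]>172))&(h[...,1]>120)&s; blk=(h[...,2]<70)&s
P=[wcast(np.argwhere(q).mean(0)[::-1],.034,o) for q in(red,blk)];d=P[0]-P[1];print(P,np.degrees(np.arctan2(d[1],d[0])))
o=get_obs();print(o["position"],o["ee_rot"])
E
```

```text
((0.6097998023033142, 0.2682574987411499), (0.0462263748049736, 0.03152985870838165), 6.267725944519043)
toolyaw 5.23147183025004
[array([0.62764893, 0.26996681, 0.034     ]), array([0.60675805, 0.2672178 , 0.034     ])] 7.4964194187627875
[0.59947324 0.27236403 0.21879188] [ 9.98999628e-01  4.47132379e-02 -5.03786526e-04 -4.65600950e-04]
```

Request:
{"op": "step_arm", "data": {"commands": [85,0.0167,-0.0033,-0.1,0,0,0.005,85,0.0167,-0.0033,-0.2,0,0,0.005,85,0.0167,-0.0033,-0.28,0,0,0.005,85,0.0167,-0.0033,-0.33,0,0,0.005,85,0.0167,-0.0033,-0.355,0,0,0.005,85,0.0167,-0.0033,-0.355,0,0,0.005,85,0.0167,-0.0033,-0.355,0,0,0.005,25,0.0167,-0.0033,-0.355,0,0,0.005,25,0.0167,-0.0033,-0.355,0,0,0.005,25,0.0167,-0.0033,-0.355,0,0,0.005], "squeeze": 60}}

```text
clock: 3.95
position: [0.6106, 0.2676, 0.0067]
ee_rot: [0.999, 0.051, 0.0, -0.0]
ft_force: [-0.6, -0.6, 19.6]
grip_width: 0.373
grasp_force: 20.8
```

Request:
{"op": "step_arm", "data": {"commands": [25,0,0,0,0,0,0,25,0,0,0.02,0,0,0,25,0,0,0.08,0,0,0,25,0,0,0.17,0,0,0,25,0,0,0.26,0,0,0,25,0,0,0.3,0,0,0,25,0,0,0.3,0,0,0,25,0,0,0.3,0,0,0,25,0,0,0.3,0,0,0,25,0,0,0.3,0,0,0]}}

```text
clock: 5.2
position: [0.61, 0.2674, 0.1853]
ee_rot: [0.999, 0.051, -0.001, 0.0]
ft_force: [0.4, 1.1, 0.6]
grip_width: 0.369
grasp_force: 59.2
```

```bash
python3 - <<'E'
from h import *
o=get_obs();np.save("o3.npy",o,allow_pickle=True);print(o["clock"],o["position"],o["ee_rot"],o["ft_force"],o["grasp_force"],o["grip_width"])
a=cv2.cvtColor(camera("wrist"),cv2.COLOR_RGB2BGR);cv2.imwrite("pics/w3.png",a)
cv2.imwrite("pics/w3c.png",cv2.resize(a[184:384,120:390],(800,593),interpolation=cv2.INTER_CUBIC))
E
```

```text
5.2 [0.60999943 0.26737823 0.18526429] [ 9.98698140e-01  5.10029743e-02 -7.96991191e-04  2.94863859e-04] [0.38679964 1.11931835 0.64380991] 59.184356331825256 0.3689824428383761
```

View pics/w3c.png

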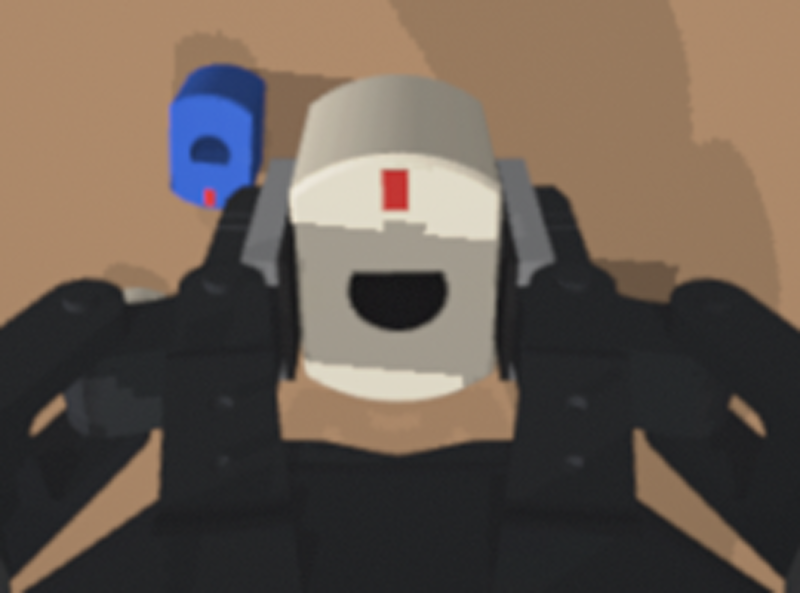

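The knob is held upright, square to the pads, with the mark along tool +x. Top-face edges are at crop (397,153) and (397,400); the bore flat is at y=272 and its bottom at 330. I'll compute the knob's offset from the TCP.

```bash
python3 - <<'E'
from h import *
o=np.load("o3.npy",allow_pickle=True).item();Q=R.from_quat(o["ee_rot"])
for dz in(0,.003):
  for X,Y in[(397,153),(397,400),(397,272),(397,330),(348,285),(447,285)]:
    w=wcast((120+X*270/800-.0,184+Y*200/593),o["position"][2]-.0067+.034+dz,o);print(X,Y,(Q.inv().apply(w-o["position"])*1000).round(1))
E
```

```text
397 153 [ 23.2  -0.2 -27.3]
397 400 [-24.2  -0.1 -27.3]
397 272 [  2.6  -0.2 -27.3]
397 330 [ -8.8  -0.1 -27.3]
348 285 [  0.1  -7.8 -27.3]
447 285 [  0.    7.7 -27.3]
397 153 [ 24.6  -0.2 -30.3]
397 400 [-21.5  -0.1 -30.3]
397 272 [  4.5  -0.2 -30.3]
397 330 [ -6.6  -0.2 -30.3]
348 285 [  2.1  -7.6 -30.3]
447 285 [  2.1   7.4 -30.3]
```

Request:
{"op": "step_arm", "data": {"commands": [25,-0.142,-0.99,0,0,0,0.086,25,-0.142,-0.99,0,0,0,0.086,25,-0.142,-0.99,0,0,0,0.086,25,-0.142,-0.99,0,0,0,0.086,25,-0.142,-0.99,0,0,0,0.086,25,-0.142,-0.99,0,0,0,0.086,25,-0.142,-0.99,0,0,0,0.086,25,-0.142,-0.99,0,0,0,0.086,25,-0.142,-0.99,0,0,0,0.086,25,-0.142,-0.99,0,0,0,0.086]}}

```text
clock: 6.5
position: [0.5237, -0.3302, 0.186]
ee_rot: [0.983, 0.183, -0.0, 0.0]
ft_force: [0.6, 1.6, -0.8]
grip_width: 0.363
grasp_force: 59.1
```

Request:
{"op": "step_arm", "data": {"commands": [25,0,0,-0.05,0,0,0,25,0,0,-0.1,0,0,0,25,0,0,-0.11,0,0,0,25,0,0,-0.11,0,0,0,25,0,0,-0.11,0,0,0,25,0,0,-0.11,0,0,0,25,0,0,-0.11,0,0,0,25,0,0,-0.11,0,0,0,25,0,0,-0.11,0,0,0,25,0,0,-0.11,0,0,0]}}

```text
clock: 7.75
position: [0.5252, -0.3264, 0.1203]
ee_rot: [0.983, 0.185, 0.0, 0.0]
ft_force: [-0.6, -0.1, 0.3]
grip_width: 0.366
grasp_force: 59.2
```

```bash
python3 - <<'E'
from h import *
o=get_obs();np.save("o4.npy",o,allow_pickle=True);print(o["clock"],o["position"],o["ee_rot"],o["ft_force"],o["joint_pos"].round(2),2*np.degrees(np.arctan2(o["ee_rot"][1],o["ee_rot"][0])))
a=cv2.cvtColor(camera("wrist"),cv2.COLOR_RGB2BGR);cv2.imwrite("pics/w4.png",a)
cv2.imwrite("pics/w4c.png",cv2.resize(a[130:330,130:390],(780,600),interpolation=cv2.INTER_CUBIC))
a0=cv2.imread("pics/top0.png");h=cv2.cvtColor(a0,cv2.COLOR_BGR2HSV).astype(int);s=np.zeros(h.shape[:2],bool);s[155:178,308:330]=1
for m,z in(((h[...,2]<60)&s,.05),((h[...,1]>90)&(h[...,2]>110)&(h[...,0]<35)&s,.066)):
    cn=max(cv2.findContours(m.astype(np.uint8),0,1)[0],key=cv2.contourArea);e=cv2.fitEllipse(cn);print("top",e,cast("top",e[0],z).round(4))
E
```

```text
7.75 [ 0.52519146 -0.32640395  0.12030547] [9.82739080e-01 1.84997029e-01 1.09474433e-06 3.07401151e-06] [-0.58039457 -0.13675842  0.33951304] [ 0.73  0.42 -0.31  1.6   0.14  1.15 -0.81] 21.32191841145202
top ((318.4693298339844, 167.05276489257812), (13.865628242492676, 14.791067123413086), 106.17951202392578) [ 0.5819 -0.3048  0.05  ]
top ((319.1272277832031, 165.98007202148438), (7.626425743103027, 8.126079559326172), 50.02621078491211) [ 0.5817 -0.3045  0.066 ]
```

View pics/w4c.png

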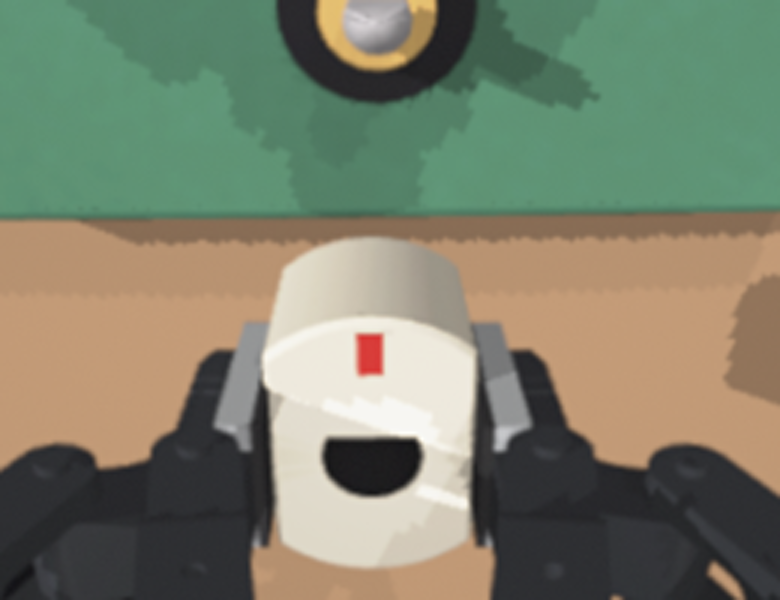

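The knob is level in the grip and the spindle is ahead at crop (377,15). The stove's front edge is nearly parallel to the image rows. I'll re-measure the collar from this closer view.

```bash
python3 - <<'E'
from h import *
o=np.load("o4.npy",allow_pickle=True).item();Q=R.from_quat(o["ee_rot"])
a=cv2.imread("pics/w4.png");h=cv2.cvtColor(a,cv2.COLOR_BGR2HSV).astype(int);s=np.zeros(h.shape[:2],bool);s[92:168,218:294]=1
for m,z in(((h[...,2]<65)&s,.05),((h[...,1]>90)&(h[...,2]>110)&(h[...,0]<35)&s,.066)):
    cn=max(cv2.findContours(m.astype(np.uint8),0,1)[0],key=cv2.contourArea)[:,0]
    w=np.array([wcast(p,z,o)[:2] for p in cn],np.float32);e=cv2.fitEllipse(cv2.convexHull(w));print(e,(Q.inv().apply([*e[0],z]-o["position"])*1000).round(2))
g=((h[...,0]>60)&(h[...,0]<95)&(h[...,1]>80))
E=[(x,np.flatnonzero(g[:230,x]).max()+.5) for x in range(135,388,4)]
w=np.array([wcast(p,.05,o)[:2] for p in E],np.float32);v=cv2.fitLine(w,cv2.DIST_HUBER,0,.01,.01).ravel();print("edge",np.degrees(np.arctan2(v[1],v[0])))
for X,Y in[(369,317),(369,568),(371,438),(371,497),(323,450),(422,450)]:
    p=wcast((130+X/3,130+Y/3),o["position"][2]+.0273,o);print((Q.inv().apply(p-o["position"])*1000).round(1))
E
```

```text
((0.5794261693954468, -0.30624523758888245), (0.04670276492834091, 0.047466423362493515), 7.816834449768066) [57.85  0.94 70.31]
((0.5797204375267029, -0.3059264123439789), (0.02637849934399128, 0.02677142806351185), 94.87923431396484) [58.24  0.75 54.31]
edge -68.09688
[ 23.2  -0.5 -27.3]
[-24.4  -0.5 -27.3]
[  2.5  -0.2 -27.3]
[ -9.   -0.2 -27.3]
[  0.2  -7.6 -27.3]
[  0.2   7.7 -27.3]
```

Request:
{"op": "step_arm", "data": {"commands": [25,0.046,0.017,0,0,0,0.003,25,0.0922,0.0342,0,0,0,0.003,25,0.0922,0.0342,0,0,0,0.003,25,0.0922,0.0342,0,0,0,0.003,25,0.0922,0.0342,-0.02,0,0,0.003,25,0.0922,0.0342,-0.035,0,0,0.003,25,0.0922,0.0342,-0.044,0,0,0.003,25,0.0922,0.0342,-0.044,0,0,0.003,25,0.0922,0.0342,-0.044,0,0,0.003,25,0.0922,0.0342,-0.044,0,0,0.003]}}

```text
clock: 9.05
position: [0.5807, -0.306, 0.0943]
ee_rot: [0.982, 0.19, 0.0, 0.0]
ft_force: [-0.2, 0.5, -0.7]
grip_width: 0.366
grasp_force: 59.2
```

Request:
{"op": "step_arm", "data": {"commands": [25,0,0,-0.004,0,0,0,25,0,0,-0.008,0,0,0,25,0,0,-0.012,0,0,0,25,0,0,-0.016,0,0,0,25,0,0,-0.02,0,0,0,25,0,0,-0.024,0,0,0,25,0,0,-0.028,0,0,0,25,0,0,-0.03,0,0,0,25,0,0,-0.03,0,0,0,25,0,0,-0.03,0,0,0]}}

```text
clock: 10.3
position: [0.5806, -0.3059, 0.076]
ee_rot: [0.982, 0.19, 0.0, 0.0]
ft_force: [-0.4, -0.1, -0.7]
grip_width: 0.364
grasp_force: 59.2
```

It's going in freely. Now I'll seat it and press.

Request:
{"op": "step_arm", "data": {"commands": [25,0,0,-0.003,0,0,0,25,0,0,-0.006,0,0,0,25,0,0,-0.009,0,0,0,25,0,0,-0.012,0,0,0,25,0,0,-0.015,0,0,0,25,0,0,-0.018,0,0,0,25,0,0,-0.0195,0,0,0,25,0,0,-0.0195,0,0,0,25,0,0,-0.0195,0,0,0,25,0,0,-0.0195,0,0,0]}}

```text
clock: 11.55
position: [0.5806, -0.306, 0.065]
ee_rot: [0.982, 0.19, 0.0, 0.0]
ft_force: [-3.1, 1.6, 8.3]
grip_width: 0.364
grasp_force: 60.6
```

Request:
{"op": "step_arm", "data": {"commands": [25,0,0,-0.001,0,0,0,25,0,0,-0.002,0,0,0,25,0,0,-0.003,0,0,0,25,0,0,-0.004,0,0,0,25,0,0,-0.004,0,0,0,25,0,0,-0.004,0,0,0,25,0,0,-0.004,0,0,0,25,0,0,-0.004,0,0,0,25,0,0,-0.004,0,0,0,25,0,0,-0.004,0,0,0]}}

```text
clock: 12.8
position: [0.5807, -0.306, 0.0647]
ee_rot: [0.982, 0.19, 0.0, 0.001]
ft_force: [-11.4, 5.0, 25.0]
grip_width: 0.362
grasp_force: 62.5
```

```bash
python3 - <<'E'
from h import *
o=get_obs();print(o["clock"],o["position"],o["ft_force"],o["torque"],o["grasp_force"])
a=cv2.cvtColor(camera("wrist"),cv2.COLOR_RGB2BGR)
cv2.imwrite("pics/w5c.png",cv2.resize(a[130:330,130:390],(780,600),interpolation=cv2.INTER_CUBIC))
E
```

```text
12.8 [ 0.58074814 -0.30599253  0.06468535] [-11.41161773   4.99368696  24.96985389] [1.22099472 2.58831306 0.04365668] 62.547706961631775
```

View pics/w5c.png

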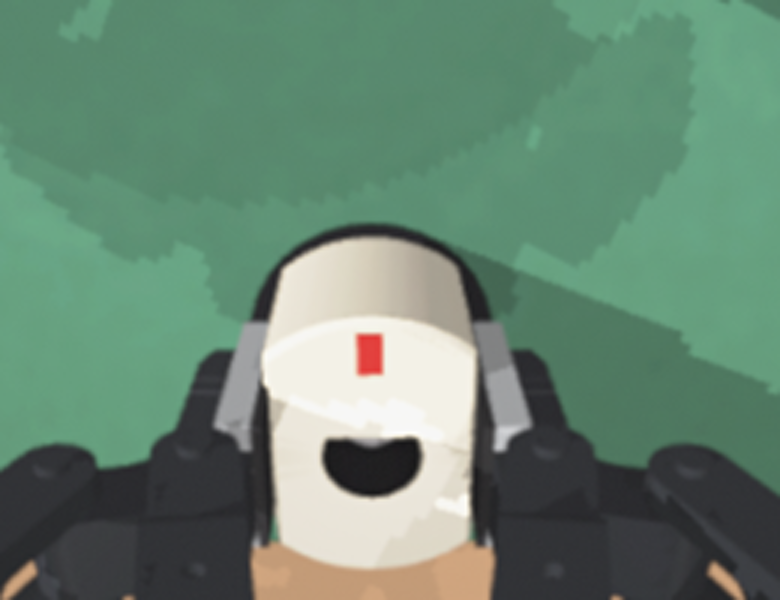

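The view shows the knob unmoved in the grip and the spindle tip visible in the bore at (372,440). The force jumped from 8 to 25 N with 0.3 mm of travel, so it's against the stop. Handing in.

```bash
python3 -c "
from workcell import *
print(hand_in())"
```

```text
the job is handed in; nothing more can be done
None
```

I handed the job in with knob_mid seated on the spindle's collar, flats matched, and still gripped and pressed down to the spindle's stop; the verdict was not shown.

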